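# Change the brush head in the scrubber's chuck

## Task

Change the worn brush head of the bathroom scrubber: turn the knurled chuck sleeve counter-clockwise (seen from above) to open the jaws, lift out the worn head and drop it in the steel waste tub. Then take the new round, straight-sided brush head from the wooden rack, set it shank-down in the open chuck until its shoulder rests on the chuck's nose, and turn the sleeve clockwise as far as it goes so that the jaws clamp it. Let go of everything, and leave the other heads and the toiletries where they are.

Things in the scene. Friction and masses are not known exactly. Their poses are not given: they have to be found in the camera images.
- chuck_mouth (a point): Centre of the chuck's flat nose face, on the chuck's vertical axis, z up. The scrubber (white plastic body up to 60 mm wide in a round grey dock 96 mm wide, 22 mm high) stands fixed, chuck upwards; the nose face is 170 mm above the counter. The steel nose ring is fixed, 40 mm outside, 23 mm bore. Three steel jaws stand 120 degrees apart in the bore, from 2 to 28 mm below the nose face; fully open they leave a 20 mm wide passage.
- sleeve_grip (a point): Point on the chuck's axis 12 mm below the top of the chuck sleeve: the height at which to grip it (15 mm below the nose face). The sleeve is an aluminium, knurled, upright cylinder 50 mm across and 36 mm high, from 39 mm to 3 mm below the nose face; below it the white body is 44 to 50 mm wide.
- sleeve (a joint): Angle of the chuck sleeve in rad: 0 = end stop, jaws fully open; grows clockwise seen from above, each jaw moving in 4 mm per rad; at 1.0 the jaws touch a centred 12 mm shank, from there they clamp it; 1.15 = closed end stop. Stays where it is left; turning takes about 0.2 N m, a little more while the jaws clamp. One end stop to the other is a single wrist turn of 1.15 rad. It starts closed on the worn head.
- jaw0: One of the chuck's three equal steel jaws (blocks 9 mm radially, 8 mm wide, 26 mm high), its origin on the chuck's axis 15 mm below the nose face when the sleeve is at 0; moved by the sleeve, smooth-faced so that they slide a shank to the centre; not handled.
- jaw1: Another of the chuck's three equal steel jaws (blocks 9 mm radially, 8 mm wide, 26 mm high), its origin on the chuck's axis 15 mm below the nose face when the sleeve is at 0; moved by the sleeve, smooth-faced so that they slide a shank to the centre; not handled.
- jaw2: The third of the chuck's three equal steel jaws (blocks 9 mm radially, 8 mm wide, 26 mm high), its origin on the chuck's axis 15 mm below the nose face when the sleeve is at 0; moved by the sleeve, smooth-faced so that they slide a shank to the centre; not handled.
- worn_head: The worn round brush head, at the start clamped in the chuck. Origin at the lower end of its shank, z along its axis towards the head. Steel shank 12 mm wide and 28 mm long, then the flat shoulder (34 mm wide disc, 6 mm thick), then the straight-sided round white plastic head 32 mm wide; its end is 24 mm above the shoulder's underside (52 mm from the origin). About 45 g.
- new_head: The new round brush head, standing shank-down in one of the rack's three holes (which one varies), its shoulder on the rack's top, 40 mm above the counter. Same shape and origin as the worn head but taller: its end is 28 mm above the shoulder's underside (56 mm from the origin). Straight-sided, 32 mm wide. About 45 g.
- rack: Light wooden block, fixed, 60 x 200 x 40 mm high, origin at the centre of its underside, long along its y axis, with three 15 mm wide holes, 32 mm deep, 64 mm apart along y, each holding one spare head.
- disc_head: A spare head with a flat round pad, 54 mm wide and 16 mm high above the rack, standing in the rack. Leave it. Origin at the lower end of its shank.
- cone_head: A spare pointed, cone-shaped head, 34 mm wide at its foot and 36 mm high above the rack, standing in the rack. Leave it. Origin at the lower end of its shank.
- tub: Round open stainless steel waste tub, fixed, 100 mm high, mouth 124 mm wide (wall 3 mm), origin at the centre of its underside.
- floss: Green plastic floss box, 45 x 50 x 21 mm high. Leave it. Origin under its centre.
- cream_jar: Glass cream jar, 60 mm wide, 50 mm high. Leave it. Origin under its centre.
- soap_dish: Stainless steel soap dish, 90 x 130 x 22 mm, with a bar of soap. Leave it. Origin under its centre.
- cup: Glass toothbrush cup, 72 mm wide, 100 mm high. Leave it. Origin under its centre.
- toothbrush: Electric toothbrush upright on its round base, 64 mm wide, 227 mm high. Leave it. Origin under its centre.
- lotion: White plastic bottle, 52 mm wide, 140 mm high. Leave it. Origin under its centre.
Things that resemble listed ones, but are neither listed nor needed, are in the scene too. Leave any red look-alike of the tub alone.

How it is judged:
By the outcome, as a careful person would: the job done as asked, in the order asked, and still so for the second after the job is handed in, with the robot touching nothing.
It also fails if it takes over 67 s, if anything falls off the work surface, if the arm or the gripper's body presses on something with over 40 N, if the wrist force passes 120 N, or if a joint passes its speed limit or range.

## Robot

A 6-joint arm with a two-finger parallel gripper is mounted at the origin on the work surface. World frame = base frame: x ahead of the robot, y to its left, z up, the work surface at z = 0. Lengths are in mm, angles in rad, forces in N, time in s.
With the tool pointing down it reaches from about 400 to 825 mm from the base axis. Payload 7 kg.
Tool frame: the origin (TCP) lies on the centre line of the jaws, within the pads' length; the fingertips stand 14 mm ahead of it and the grasp point (between the pads) lies 5 mm behind it; x points along the fingers, y is the direction in which the jaws open and shut, and the axes are right-handed (so a half turn about x gives the same grasp; the last joint's range is limited). The gripper opens to 85 mm and grips with 20 to 120 N. Pads are 22 mm wide; open, the fingers measure 114 mm over their backs; the gripper's body (76 mm by 85 mm) begins 54 mm behind the grasp point. The pads swing forward as they close: fully open they stand 13 mm farther back than shut.
Start: joints at [-0.97, 0.359, 0.012, 0, -1.224, -0.288], TCP at [207.687, -642.232, 245.302] pointing down, gripper open.
Joint ranges: [-3.07, 3.07], [-1.43, 2.12], [-1.02, 1.25], [-3.03, 1.67], [-3.05, -0], [-3.03, 3.03]. Speed limits (rad/s): [2.39, 2.39, 3.01, 3.14, 3.14, 3.14].

## Interface

Orientations are given as [roll, pitch, yaw] about the fixed x, y, z axes, in that order (R = Rz(yaw) Ry(pitch) Rx(roll)).
In Python, from station import arm gives the robot as it stands.
- The arm moves only by the shell command python3 -m crank 'ROWS' [FORCE]. ROWS is JSON, a list that holds one entry, the list of rows, each a list of 5 numbers: the opening, from -1 (shut) to 1 (fully open), then the shift along the tool's x, y, z in m, then the turn about the tool's x in rad. In form: [[[grip, dx, dy, dz, spin], ...]]. A call has 1 to 10 rows; each row shifts and turns the commanded pose from where the row before left it, along the tool's axes as they then stand; what a row does not reach is not made up. A row lasts 1/10 s, in which the tool goes at most 50 mm and 8.59 degrees, less where a joint would pass 70% of its speed; a pose out of reach is approached as far as the arm can. A call with a gripper value outside its range is refused whole. The fingers move at their own pace and stop on an object; FORCE is the grip in N (left out, the last holds). Time passes only in rows, so rows that do not move let the fingers close. It gives the time, the measured TCP pose, the force and the opening at its end, in the units of the state.
- arm.observe(): the state, without advancing time (a new reading comes with each control period).
- arm.camera(name): name is "scene" or "top"; returns a dict with "frame" (384x512x3 uint8, blue, green, red), "mtx" (3x3 intrinsics, pixels), "extrinsics" (4x4, takes a point from camera to world coordinates). Camera axes: x right, y down, z forward; pixel columns grow to the right and rows downward; lengths in mm; the calibration is good to about 2 mm. A picture is of the moment at which its call begins. There is no depth.
- arm.finish_job(): hands the job in, once; it reports no verdict.
The state is a dict: "time": time; "qpos": joint angles; "dq": joint speeds; "joint_efforts": joint torques, N m; "eef_pos": TCP position; "eef_rot": TCP orientation; "ft_force": force on the tool from outside, world axes, zero at the start; "ft_torque": the same for the moment, N m; "opening": finger opening in mm.
Only numpy, scipy, OpenCV 4.12 (cv2) and the standard library are available. Lean on these libraries where they do the work, as an engineer would, in place of code of your own. Each camera call takes 0.05 s, during which the arm holds its last target. There are 200 camera calls.

## Working session

There is one attempt and no reset: what is moved stays moved. The work goes in short steps, Python scripts to look and compute and a shell command to move; the robot and the scene stay as the last step left them, time stands still between calls to the robot, and variables do not carry over. Pictures are saved under pics/ and viewed, about 8 in all and at most 12, crops included, and the job is handed in when it is done.

```bash
ls; mkdir -p pics
cat > h.py <<'E'
import numpy as np, cv2
from station import arm
def ray(cam,u,v,z):
    K=np.array(cam["mtx"]);E=np.array(cam["extrinsics"])
    d=E[:3,:3]@np.linalg.solve(K,[u,v,1.]);o=E[:3,3]
    return o+d*(z-o[2])/d[2]
def proj(cam,p):
    K=np.array(cam["mtx"]);E=np.array(cam["extrinsics"])
    c=E[:3,:3].T@(np.array(p,float)-E[:3,3]);q=K@c
    return q[:2]/q[2]
E
python3 - <<'E'
from h import *
import pickle
c={}
for n in("scene","top"):
    k=arm.camera(n);c[n]=k;cv2.imwrite(f"pics/{n}0.png",cv2.resize(k["frame"],(800,600),interpolation=cv2.INTER_CUBIC));print(n,np.round(k["mtx"],1).tolist(),np.round(k["extrinsics"],2).tolist())
pickle.dump(c,open("c0.pkl","wb"))
print(arm.observe())
E
```

```text
pics
scene [[430.7, 0.0, 247.1], [0.0, 430.7, 191.2], [0.0, 0.0, 1.0]] [[0.61, 0.54, -0.58, 1178.72], [0.79, -0.4, 0.46, -442.81], [0.02, -0.74, -0.68, 823.43], [0.0, 0.0, 0.0, 1.0]]
top [[407.2, 0.0, 257.2], [0.0, 407.2, 190.0], [0.0, 0.0, 1.0]] [[-0.01, -0.98, 0.2, 404.9], [-1.0, 0.01, -0.0, 50.98], [-0.0, -0.2, -0.98, 1061.8], [0.0, 0.0, 0.0, 1.0]]
{'time': 0.1, 'qpos': array([-9.69898955e-01,  3.59318740e-01,  1.11512256e-02, -2.97512974e-04,
       -1.22412263e+00, -2.88103695e-01]), 'dq': array([-0.00040896, -0.00269668,  0.00116241,  0.00204613,  0.00079889,
        0.00058865]), 'joint_efforts': array([-3.46166576e-03, -5.84763873e+01,  2.94108170e+01,  6.95461348e+00,
       -3.16913778e-03, -3.37697043e-05]), 'eef_pos': array([ 207.55469646, -641.85972937,  244.45743023]), 'eef_rot': array([1.67383159, 1.56927654, 1.98652397]), 'ft_force': array([0.07581002, 1.07769867, 0.36488111]), 'ft_torque': array([0.05224251, 0.0249919 , 0.00827531]), 'opening': 85.37424229189159}
```

View pics/scene0.png

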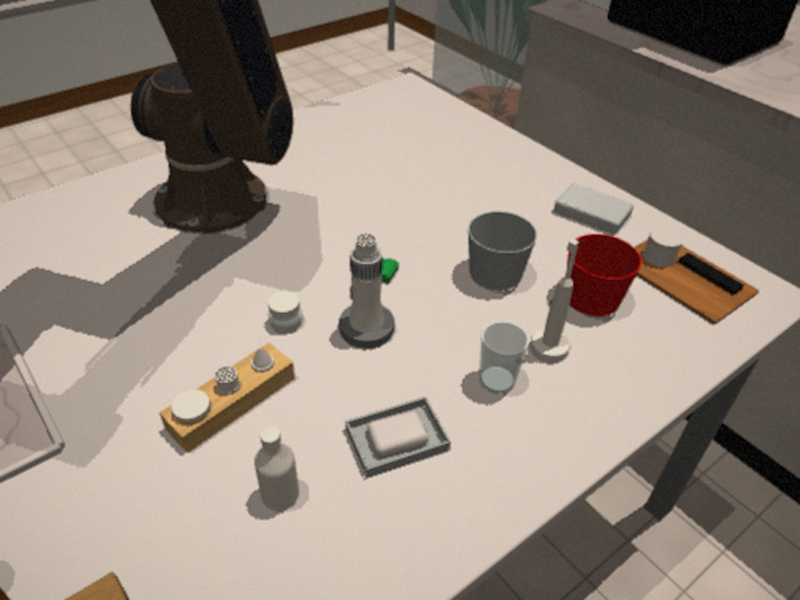

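View pics/top0.png

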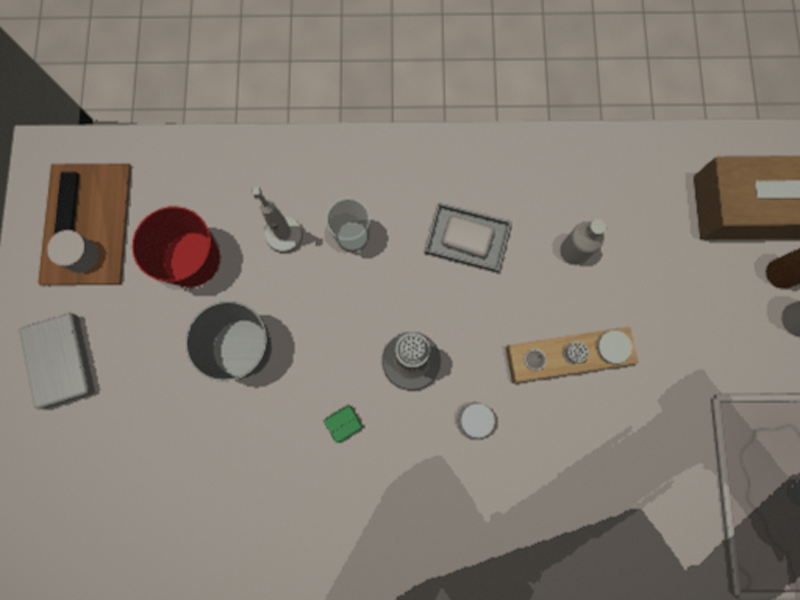

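Scene: the worn head is in the chuck at scene (367,243) / top (412,348). In the rack, candidates for the new head are disc at scene (190,405) / top (615,347), bristled straight head at scene (228,377) / top (577,352), and cone at scene (263,357) / top (535,358). The steel tub is at top (228,340); the red look-alike at top (175,247). I choose the middle head and check with a close crop.

Run:
```python
from h import *
import pickle
c=pickle.load(open("c0.pkl","rb"))
def crop(n,u0,v0,w,h,s):
    return cv2.resize(c[n]["frame"][v0:v0+h,u0:u0+w],(w*s,h*s),interpolation=cv2.INTER_CUBIC)
a=crop("top",240,200,100,60,4); a2=crop("top",320,200,100,60,4)
b=crop("scene",100,210,100,75,4); b2=crop("scene",200,145,100,75,4)
cv2.imwrite("pics/crop0.png",np.vstack([np.hstack([a,a2]),np.hstack([b,b2])]))
```

```text
(no output)
```

View pics/crop0.png

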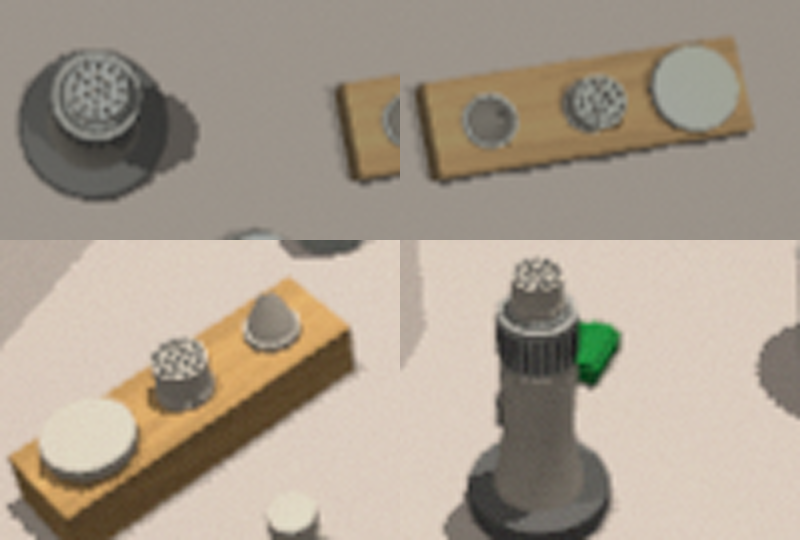

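Run:
```python
from h import *
import pickle
c=pickle.load(open("c0.pkl","rb"));t=c["top"];s=c["scene"]
P=lambda n,k,u,v,z:print(n,np.round(ray(k,u,v,z),1))
P("sleeve top",t,263.75,223.4,167);P("worn top",t,264.1,222.1,194);P("dock",t,263.1,230.6,22)
P("worn sc",s,234.1,152.6,194);P("sleeve sc",s,234.1,164.1,167)
P("new top",t,368.9,224.9,68);P("new sc",s,144.6,239.1,68)
P("cone foot",t,341.9+0.1,229.6,46);P("disc",t,393.4,221.5,56);P("disc sc",s,121.7,258.5,56)
for k in((415,85),(435,182),(735,38),(752,130)):P("rackcorner",t,320+(k[0]-400)/4-.4,200+k[1]/4-.4,40)
P("tub mouth",t,145,217.5,100);P("tub sc",s,320.5,151,100)
P("floss",t,219,271,21);P("cream",t,306,269,50)
```

```text
sleeve top [514.1  36.4 167. ]
worn top [513.5  36.1 194. ]
dock [513.3  36.   22. ]
worn sc [513.3  38.8 194. ]
sleeve sc [521.5  32.6 167. ]
new top [ 520.3 -222.5   68. ]
new sc [ 521.7 -223.1   68. ]
cone foot [ 511.6 -160.7   46. ]
disc [ 529.7 -287.1   56. ]
disc sc [ 532.3 -287.3   56. ]
rackcorner [ 534.8 -116.    40. ]
rackcorner [ 473.9 -126.    40. ]
rackcorner [ 563.  -320.1   40. ]
rackcorner [ 504.6 -326.1   40. ]
tub mouth [538.7 317.7 100. ]
tub sc [549.8 308.3 100. ]
floss [413.  147.6  21. ]
cream [415.8 -67.2  50. ]
```

```bash
cat >> h.py <<'E'
from scipy.spatial.transform import Rotation
def goal(x,y,z):
    o=arm.observe();R=Rotation.from_euler("xyz",o["eef_rot"]).as_matrix()
    print("t",round(o["time"],2),"pos",np.round(o["eef_pos"],1),"open",round(o["opening"],1),"F",np.round(o["ft_force"],1),"q",np.round(o["qpos"],2))
    print("toolx",np.round(R[:,0],3),"tooly",np.round(R[:,1],3),"tooly angle",round(np.arctan2(R[1,1],R[0,1]),3))
    print("shift tool mm",np.round(R.T@(np.array([x,y,z])-o["eef_pos"]),1))
E
python3 -c "
from h import *
goal(513.6,36.5,245)"
```

```text
t 0.1 pos [ 207.6 -641.9  244.5] open 85.4 F [0.1 1.1 0.4] q [-0.97  0.36  0.01 -0.   -1.22 -0.29]
toolx [-0.001  0.001 -1.   ] tooly [-0.308  0.952  0.002] tooly angle 1.883
shift tool mm [2.000e-01 5.513e+02 4.999e+02]
```

```bash
R='x'; python3 -m crank '[[[1,0,0.0276,0.025,0],[1,0,0.0276,0.025,0],[1,0,0.0276,0.025,0],[1,0,0.0276,0.025,0],[1,0,0.0276,0.025,0],[1,0,0.0276,0.025,0],[1,0,0.0276,0.025,0],[1,0,0.0276,0.025,0],[1,0,0.0276,0.025,0],[1,0,0.0276,0.025,0]]]' 60
python3 -m crank '[[[1,0,0.0276,0.025,0],[1,0,0.0276,0.025,0],[1,0,0.0276,0.025,0],[1,0,0.0276,0.025,0],[1,0,0.0276,0.025,0],[1,0,0.0276,0.025,0],[1,0,0.0276,0.025,0],[1,0,0.0276,0.025,0],[1,0,0.0276,0.025,0],[1,0,0.0276,0.025,0]]]'
python3 -m crank '[[[1,0,0,0,0],[1,0,0,0,0],[1,0,0,0,0]]]'
python3 -c "
from h import *
goal(513.6,36.5,149)"
```

```text
time: 1.1
eef_pos: [360.8, -301.2, 245.1]
eef_rot: [1.888, 1.571, 2.201]
ft_force: [0.6, 0.3, 0.2]
opening: 85.6
time: 2.1
eef_pos: [513.7, 38.4, 245.2]
eef_rot: [2.741, 1.571, 3.054]
ft_force: [0.1, -0.5, -0.2]
opening: 85.6
time: 2.4
eef_pos: [513.0, 36.3, 245.0]
eef_rot: [3.13, 1.57, -2.841]
ft_force: [-0.7, -0.3, -0.4]
opening: 85.3
t 2.4 pos [513.   36.3 245. ] open 85.3 F [-0.7 -0.3 -0.4] q [ 0.45  0.09 -0.34 -0.   -1.14 -1.71]
toolx [-0.001 -0.    -1.   ] tooly [-0.307  0.952  0.   ] tooly angle 1.883
shift tool mm [96.  -0.   0.7]
```

```bash
python3 -m crank '[[[1,0.02,0,0,0],[1,0.02,0,0,0],[1,0.02,0,0,0],[1,0.02,0,0,0],[1,0.016,0,0,0],[1,0,0,0,0],[1,0,0,0,0]]]' 60
python3 -m crank '[[[0.1,0,0,0,0],[0.1,0,0,0,0],[0.1,0,0,0,0],[0.1,0,0,0,0],[0,0,0,0,0],[0,0,0,0,0],[0,0,0,0,0],[0,0,0,0,0]]]'
python3 -c "
from h import *
goal(513.6,36.5,149)
k=arm.camera('scene');cv2.imwrite('pics/grip.png',cv2.resize(k['frame'][110:260,150:350],(800,600),interpolation=cv2.INTER_CUBIC))"
```

```text
time: 3.1
eef_pos: [513.5, 36.1, 149.8]
eef_rot: [-1.668, 1.571, -1.356]
ft_force: [0.8, 0.2, 0.6]
opening: 85.4
time: 3.9
eef_pos: [514.2, 36.2, 150.8]
eef_rot: [-0.726, 1.569, -0.413]
ft_force: [-0.6, -4.2, 7.1]
opening: 48.8
t 3.9 pos [514.2  36.2 150.8] open 48.8 F [-0.6 -4.2  7.1] q [ 0.45  0.18 -0.47  0.   -0.92 -1.71]
toolx [ 0.002 -0.001 -1.   ] tooly [-0.308  0.951 -0.001] tooly angle 1.884
shift tool mm [ 1.8  0.5 -0.5]
```

View pics/grip.png

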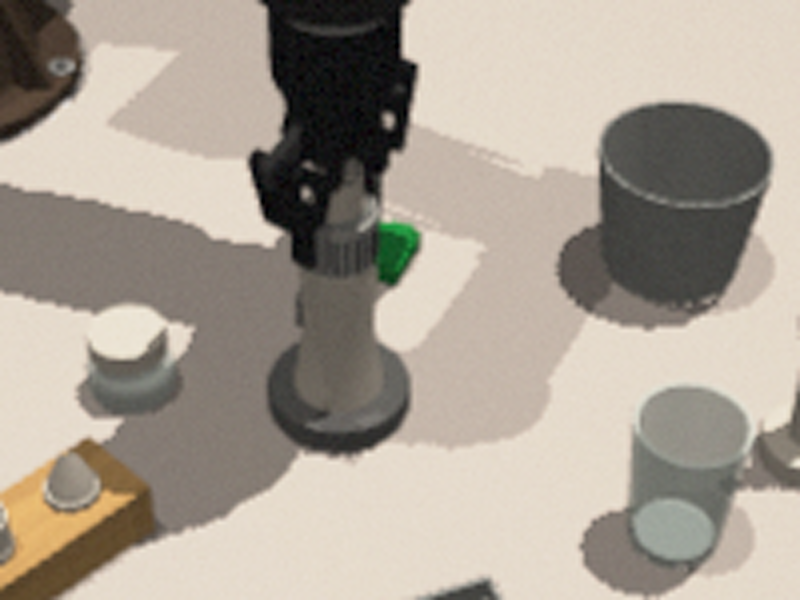

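The crop shows the jaws shut on the sleeve (about 345,240), small forces. Turning counter-clockwise.

```bash
python3 -m crank '[[[0,0,0,0,-0.13],[0,0,0,0,-0.13],[0,0,0,0,-0.13],[0,0,0,0,-0.13],[0,0,0,0,-0.13],[0,0,0,0,-0.13],[0,0,0,0,-0.13],[0,0,0,0,-0.13],[0,0,0,0,-0.13],[0,0,0,0,0]]]' 60
python3 -m crank '[[[0,0,0,0,0],[0,0,0,0,0]]]'
python3 -c "
from h import *
goal(513.6,36.5,149);print(arm.observe()['ft_torque'])"
```

```text
time: 4.95
eef_pos: [514.9, 39.3, 150.9]
eef_rot: [-0.594, 1.564, 0.891]
ft_force: [-4.0, 12.9, 6.6]
opening: 48.8
time: 5.15
eef_pos: [514.9, 39.4, 150.8]
eef_rot: [-0.652, 1.565, 0.83]
ft_force: [-2.8, 11.2, 7.3]
opening: 49.2
t 5.15 pos [514.9  39.4 150.8] open 49.2 F [-2.8 11.2  7.3] q [ 0.46  0.18 -0.47 -0.   -0.92 -0.54]
toolx [ 0.004  0.004 -1.   ] tooly [-0.996  0.088 -0.004] tooly angle 3.053
shift tool mm [ 1.8  1.  -3. ]
[ 4.38633583  1.3480969  -0.30941641]
```

```bash
python3 -m crank '[[[1,0,0,0,0],[1,0,0,0,0],[1,0,0,0,0],[1,0,0,0,0],[1,-0.014,0,0,0],[1,-0.014,0,0,0],[1,-0.014,0,0,0],[1,0,0,0,0],[1,0,0,0,0]]]' 40
python3 -c "
from h import *
goal(513.6,36.5,192);print(arm.observe()['ft_torque'])
k=arm.camera('scene');cv2.imwrite('pics/rel.png',cv2.resize(k['frame'][110:200,180:300],(800,600),interpolation=cv2.INTER_CUBIC))"
```

```text
time: 6.05
eef_pos: [513.5, 36.7, 191.1]
eef_rot: [-0.455, 1.57, 1.027]
ft_force: [-0.4, -0.4, -0.6]
opening: 85.6
t 6.05 pos [513.5  36.7 191.1] open 85.6 F [-0.4 -0.4 -0.6] q [ 0.45  0.14 -0.42 -0.   -1.02 -0.54]
toolx [ 0.  0. -1.] tooly [-0.996  0.088 -0.   ] tooly angle 3.053
shift tool mm [-0.9 -0.2 -0.2]
[-0.00497546  0.00941173 -0.00126482]
```

View pics/rel.png

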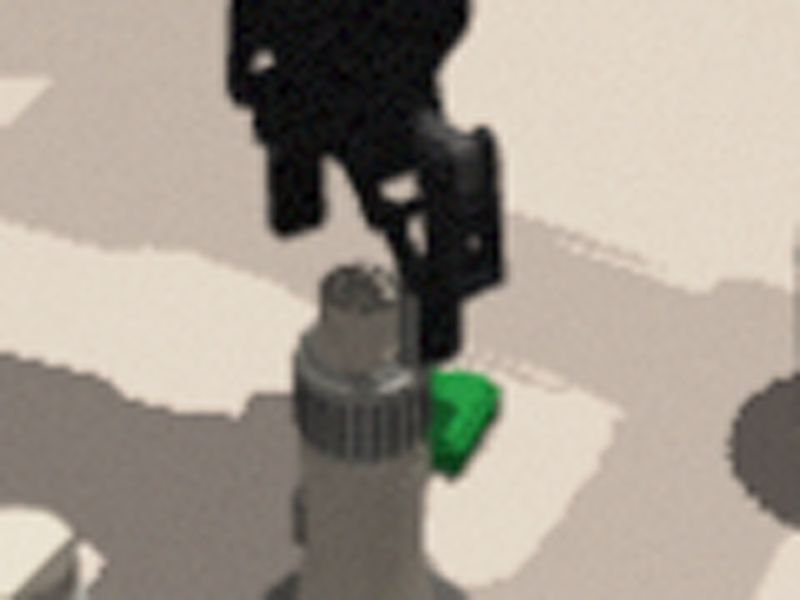

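Fingers straddle the head (crop 360,310), sleeve released. Grip and lift slowly.

```bash
python3 -m crank '[[[-0.6,0,0,0,0],[-0.6,0,0,0,0],[-0.6,0,0,0,0],[-0.6,0,0,0,0],[-0.6,0,0,0,0],[-0.6,0,0,0,0],[-0.6,0,0,0,0],[-0.6,-0.003,0,0,0],[-0.6,-0.005,0,0,0],[-0.6,0,0,0,0]]]' 40
python3 -m crank '[[[-0.6,-0.01,0,0,0],[-0.6,-0.02,0,0,0],[-0.6,-0.03,0,0,0],[-0.6,-0.03,0,0,0],[-0.6,0,0,0,0],[-0.6,0,0,0,0]]]'
python3 -c "
from h import *
goal(542,314,290)
k=arm.camera('scene');cv2.imwrite('pics/lift.png',cv2.resize(k['frame'][80:200,160:320],(800,600),interpolation=cv2.INTER_CUBIC))"
```

```text
time: 7.1
eef_pos: [514.0, 36.9, 200.1]
eef_rot: [-1.204, 1.57, 0.279]
ft_force: [-0.4, -0.3, -0.8]
opening: 30.4
time: 7.7
eef_pos: [513.7, 37.0, 290.4]
eef_rot: [-0.93, 1.569, 0.553]
ft_force: [-0.7, 0.5, -0.1]
opening: 30.6
t 7.7 pos [513.7  37.  290.4] open 30.6 F [-0.7  0.5 -0.1] q [ 0.45  0.06 -0.26 -0.   -1.24 -0.54]
toolx [ 0.002  0.001 -1.   ] tooly [-0.996  0.088 -0.002] tooly angle 3.054
shift tool mm [  0.7  -3.8 278.4]
```

View pics/lift.png

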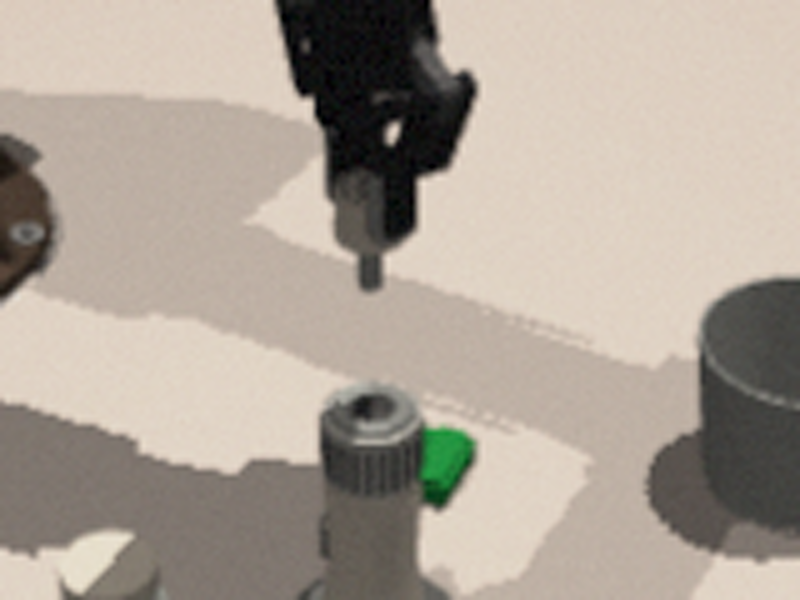

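Worn head out; the mouth at crop (370,405) is empty and open. On to the steel tub.

```bash
python3 -m crank '[[[-0.6,0,0,0.03,0],[-0.6,0,0,0.035,0],[-0.6,0,-0.004,0.035,0],[-0.6,0,0,0.035,0],[-0.6,0,0,0.035,0],[-0.6,0,0,0.035,0],[-0.6,0,0,0.035,0],[-0.6,0,0,0.038,0],[-0.6,0,0,0,0],[-0.6,0,0,0,0]]]' 40
python3 -m crank '[[[-0.6,0.03,0,0,0],[-0.6,0.04,0,0,0],[-0.6,0.04,0,0,0],[-0.6,0.04,0,0,0],[-0.6,0.01,0,0,0],[-0.6,0,0,0,0],[-0.6,0,0,0,0]]]'
python3 -c "
from h import *
goal(542,314,130)
k=arm.camera('top');print(proj(k,[542,314,100]));cv2.imwrite('pics/tub.png',cv2.resize(k['frame'][160:280,80:240],(800,600),interpolation=cv2.INTER_CUBIC))"
```

```text
time: 8.75
eef_pos: [541.4, 313.9, 287.5]
eef_rot: [2.412, 1.568, -2.387]
ft_force: [-0.1, -0.0, -0.5]
opening: 30.2
time: 9.45
eef_pos: [543.0, 313.7, 131.2]
eef_rot: [-1.0, 1.569, 0.483]
ft_force: [0.5, 0.0, 0.2]
opening: 30.5
t 9.45 pos [543.  313.7 131.2] open 30.5 F [0.5 0.  0.2] q [ 0.84  0.37 -0.25  0.   -0.95 -0.92]
toolx [ 0.002  0.001 -1.   ] tooly [-0.996  0.088 -0.002] tooly angle 3.054
shift tool mm [1.2 1.  0.2]
[146.61887057 216.09864381]
```

View pics/tub.png

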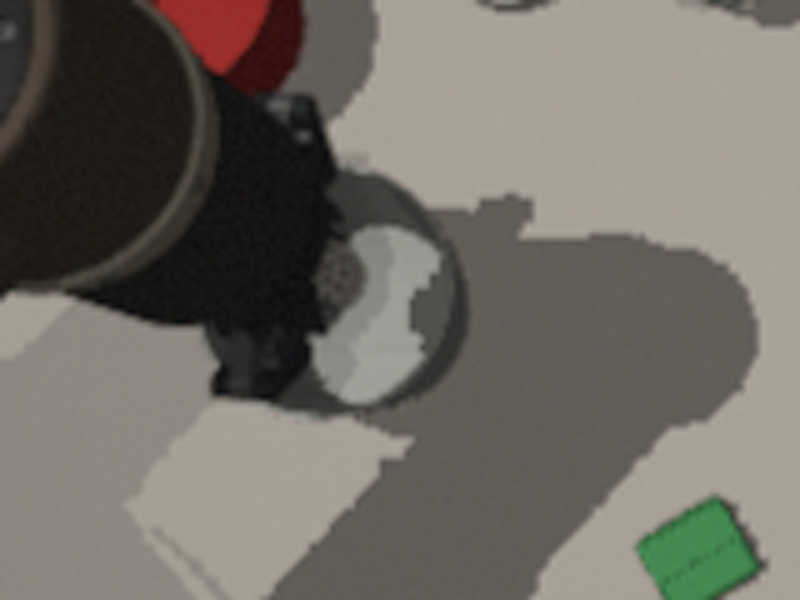

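Held head at crop (340,275), inside the steel tub's mouth. Drop, go up.

```bash
python3 -m crank '[[[0.2,0.01,0,0,0],[0.2,0,0,0,0],[0.2,0,0,0,0],[0.2,0,0,0,0],[0.2,0,0,0,0],[0.2,-0.03,0,0,0],[0.2,-0.04,0,0,0],[0.2,-0.04,0,0,0],[0.2,-0.02,0,0,0]]]' 40
python3 -m crank '[[[0.6,0,0,-0.04,0.02],[1,0,0,-0.04,0],[1,0,0,-0.04,0],[1,0,0,-0.04,0],[1,0,0,-0.04,0],[1,0,0,-0.04,0],[1,0,0,-0.04,0],[1,0,0,-0.04,0],[1,0,0,-0.04,0],[1,0,0,-0.04,0]]]'
python3 -m crank '[[[1,0,0,-0.04,0],[1,0,0,-0.04,0],[1,0,0,-0.04,0],[1,0,0,-0.01,-0.1],[1,0,0,0,-0.1],[1,0,0,0,-0.05],[1,0,0,0,0]]]'
python3 -c "
from h import *
goal(521,-222.7,62)
k=arm.camera('top');cv2.imwrite('pics/tub2.png',cv2.resize(k['frame'][160:280,80:240],(800,600),interpolation=cv2.INTER_CUBIC))"
```

```text
time: 10.4
eef_pos: [543.1, 314.1, 253.7]
eef_rot: [-0.864, 1.566, 0.62]
ft_force: [0.1, 1.0, 0.4]
opening: 51.6
time: 11.4
eef_pos: [499.3, -85.8, 249.8]
eef_rot: [-1.275, 1.57, 0.188]
ft_force: [1.1, 0.7, -0.0]
opening: 85.6
time: 12.1
eef_pos: [485.5, -213.8, 249.4]
eef_rot: [-1.844, 1.571, -0.131]
ft_force: [-0.0, -0.6, 0.4]
opening: 85.3
t 12.1 pos [ 485.5 -213.8  249.4] open 85.3 F [-0.  -0.6  0.4] q [-0.04  0.12 -0.3   0.   -1.15  0.19]
toolx [ 0. -0. -1.] tooly [-0.99  -0.142 -0.   ] tooly angle -2.999
shift tool mm [187.5 -33.8 -13.8]
```

View pics/tub2.png

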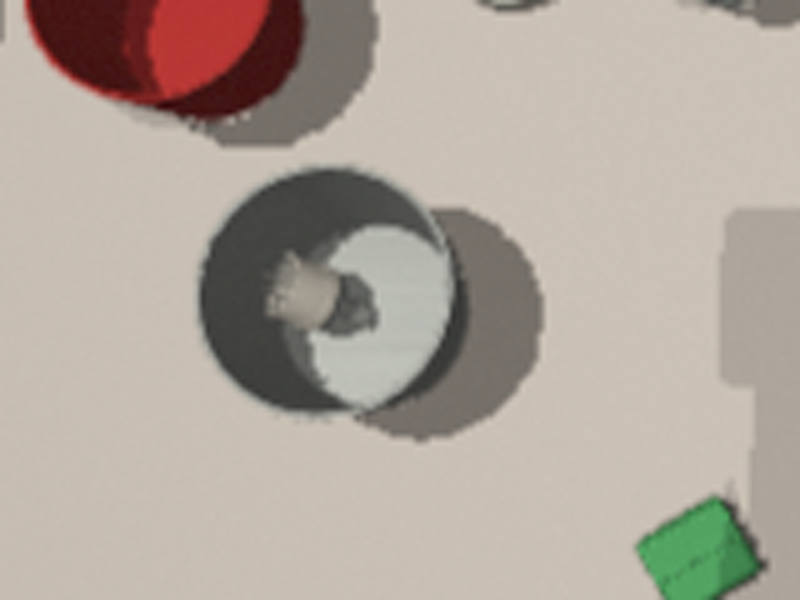

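Worn head lies in the steel tub (crop 320,295). Now over the new head and down.

```bash
python3 -m crank '[[[1,0,-0.034,-0.014,0],[1,0.03,0,0,0],[1,0.04,0,0,0],[1,0.04,0,0,0],[1,0.02,0,0,0],[1,0,0,0,0],[1,0,0,0,0]]]' 40
python3 -c "
from h import *
goal(521,-222.7,62)
k=arm.camera('scene');a=cv2.resize(k['frame'][190:290,90:190],(500,500),interpolation=cv2.INTER_CUBIC)
cv2.imwrite('pics/newa.png',a)"
```

```text
time: 12.85
eef_pos: [521.8, -222.6, 119.9]
eef_rot: [2.846, 1.57, -1.725]
ft_force: [1.4, 0.0, 0.8]
opening: 85.2
t 12.85 pos [ 521.8 -222.6  119.9] open 85.2 F [1.4 0.  0.8] q [-0.06  0.3  -0.39  0.   -0.88  0.2 ]
toolx [-0. -0. -1.] tooly [-0.99  -0.141  0.   ] tooly angle -3.0
shift tool mm [57.9  0.8  0.1]
```

View pics/newa.png

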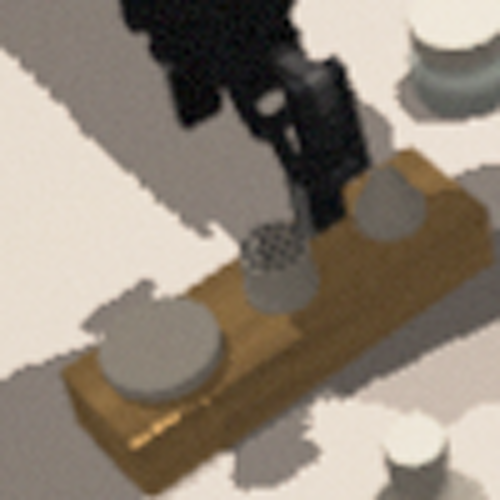

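The fingers bracket the straight head (crop 278,270) across the rack, disc and cone clear. Descend, grip, lift.

```bash
python3 -m crank '[[[1,0.02,0,0,0],[1,0.02,0,0,0],[1,0.017,0,0,0],[1,0,0,0,0],[-0.6,0,0,0,0],[-0.6,0,0,0,0],[-0.6,0,0,0,0],[-0.6,0,0,0,0],[-0.6,0,0,0,0],[-0.6,0,0,0,0]]]' 40
python3 -m crank '[[[-0.6,0,0,0,0],[-0.6,0,0,0,0]]]'
python3 -c "
from h import *
goal(521,-222.7,62)"
python3 -m crank '[[[-0.6,-0.01,0,0,0],[-0.6,-0.02,0,0,0],[-0.6,-0.03,0,0,0],[-0.6,-0.04,0,0,0],[-0.6,-0.04,0,0,0],[-0.6,-0.04,0,0,0],[-0.6,-0.02,0,0,0],[-0.6,0,0,0,0],[-0.6,0,0,0,0]]]'
python3 -c "
from h import *
goal(513.6,36.5,262)"
```

```text
time: 13.9
eef_pos: [521.9, -222.7, 63.6]
eef_rot: [-1.942, 1.569, -0.229]
ft_force: [-2.1, 1.4, 7.3]
opening: 30.5
time: 14.1
eef_pos: [521.9, -222.7, 63.5]
eef_rot: [-1.942, 1.569, -0.229]
ft_force: [-1.2, 1.5, 6.0]
opening: 31.0
t 14.1 pos [ 521.9 -222.7   63.5] open 31.0 F [-1.2  1.5  6. ] q [-0.06  0.37 -0.45  0.   -0.75  0.2 ]
toolx [ 0.002 -0.    -1.   ] tooly [-0.99  -0.142 -0.002] tooly angle -2.999
shift tool mm [1.5 0.9 0.1]
time: 15.0
eef_pos: [521.1, -222.5, 263.0]
eef_rot: [-1.469, 1.569, 0.244]
ft_force: [-0.3, -0.3, -0.6]
opening: 30.6
t 15.0 pos [ 521.1 -222.5  263. ] open 30.6 F [-0.3 -0.3 -0.6] q [-0.06  0.17 -0.21 -0.   -1.2   0.2 ]
toolx [ 0.001  0.    -1.   ] tooly [-0.99  -0.141 -0.001] tooly angle -3.0
shift tool mm [  1.1 -29.2 257.4]
```

```bash
python3 -m crank '[[[-0.6,0,-0.004,0.032,0],[-0.6,0,-0.004,0.032,0],[-0.6,0,-0.004,0.032,0],[-0.6,0,-0.004,0.032,0],[-0.6,0,-0.004,0.032,0],[-0.6,0,-0.004,0.032,0],[-0.6,0,-0.003,0.033,0],[-0.6,0,-0.002,0.032,0],[-0.6,0,0,0,0],[-0.6,0,0,0,0]]]' 40
python3 -c "
from h import *
goal(513.6,36.5,262)
out=[]
for n,z in(('scene',4),('top',4)):
    k=arm.camera(n);u,v=proj(k,[513.6,36.5,195]).astype(int)
    out.append(cv2.resize(k['frame'][v-60:v+60,u-50:u+50],(400,480),interpolation=cv2.INTER_CUBIC))
cv2.imwrite('pics/ins.png',np.hstack(out))"
```

```text
time: 16.0
eef_pos: [513.0, 36.3, 261.3]
eef_rot: [1.787, 1.569, -2.781]
ft_force: [-0.3, -0.6, -0.4]
opening: 31.0
t 16.0 pos [513.   36.3 261.3] open 31.0 F [-0.3 -0.6 -0.4] q [ 0.45  0.08 -0.31 -0.   -1.18 -0.31]
toolx [-0.002 -0.001 -1.   ] tooly [-0.99  -0.143  0.002] tooly angle -2.998
shift tool mm [-0.7 -0.7  0.1]
```

View pics/ins.png

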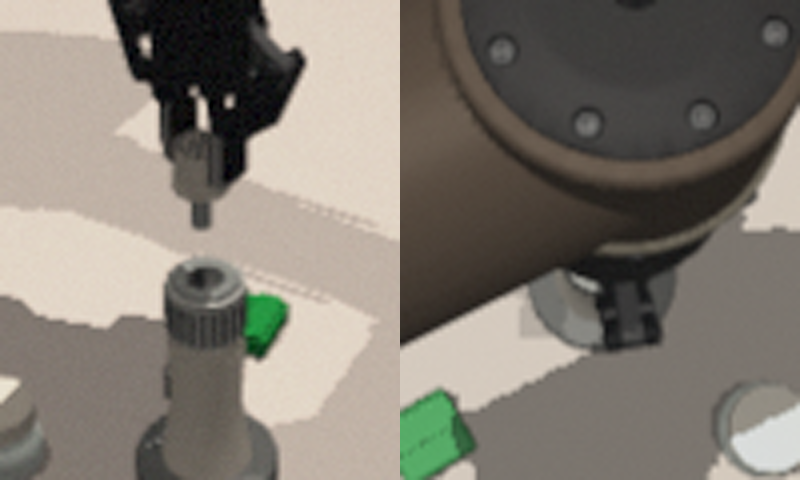

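Shank end at crop (202,228), bore centre at (206,278). Comparing them by calibration.

Run:
```python
from h import *
k=arm.camera('scene')
u0,v0=proj(k,[513.6,36.5,195]).astype(int);u0-=50;v0-=60
f=lambda x,y:(u0+(x+.5)/4-.5,v0+(y+.5)/4-.5)
print("bore",ray(k,*f(206,278),170).round(1),"sleeve-axis proj",((proj(k,[513.6,36.5,170])-[u0,v0])*4).round(1))
print("shank",ray(k,*f(202,228),209.8).round(1),"tcp axis proj",((proj(k,[513.0,36.3,209.8])-[u0,v0])*4).round(1))
```

```text
bore [515.3  37.2 170. ] sleeve-axis proj [201.9 275.5]
shank [516.2  33.9 209.8] tcp axis proj [200.6 222.4]
```

Within the 4 mm tolerance; nudge 1.5 mm in y and lower.

```bash
python3 -m crank '[[[-0.6,0.015,-0.001,0.0015,0],[-0.6,0.01,0,0,0],[-0.6,0.008,0,0,0],[-0.6,0.008,0,0,0],[-0.6,0.008,0,0,0],[-0.6,0.008,0,0,0],[-0.6,0.006,0,0,0],[-0.6,0,0,0,0],[-0.6,0,0,0,0]]]' 40
python3 -c "
from h import *
goal(513.6,37.5,193.5)"
```

```text
time: 17.05
eef_pos: [514.5, 37.6, 199.4]
eef_rot: [-3.022, 1.571, -1.309]
ft_force: [-0.3, 0.1, 0.7]
opening: 30.6
t 17.05 pos [514.5  37.6 199.4] open 30.6 F [-0.3  0.1  0.7] q [ 0.45  0.13 -0.4   0.   -1.04 -0.31]
toolx [ 0. -0. -1.] tooly [-0.99  -0.142 -0.   ] tooly angle -2.999
shift tool mm [5.9 0.9 0.1]
```

No contact with the shank 22 mm in. Seat it.

```bash
python3 -m crank '[[[-0.6,0.003,0,0,0],[-0.6,0.002,0,0,0],[-0.6,0.001,0,0,0],[-0.6,0,0,0,0]]]' 40
python3 -m crank '[[[-0.1,0,0,0,0],[0.2,0,0,0,0],[1,0,0,0,0],[1,0,0,0,0],[1,0,0,0,0],[1,0,0,0,0],[1,0,0,0,0],[1,0,0,0,0]]]'
python3 -c "
from h import *
goal(514,37,149)
k=arm.camera('scene');u,v=proj(k,[513.6,36.5,180]).astype(int)
cv2.imwrite('pics/seat.png',cv2.resize(k['frame'][v-45:v+45,u-50:u+50],(600,540),interpolation=cv2.INTER_CUBIC))"
```

```text
time: 17.45
eef_pos: [514.4, 37.5, 193.6]
eef_rot: [-1.59, 1.571, 0.123]
ft_force: [-2.3, 0.4, 2.4]
opening: 30.1
time: 18.25
eef_pos: [514.4, 37.5, 193.3]
eef_rot: [2.07, 1.571, -2.5]
ft_force: [-0.2, 0.1, -0.1]
opening: 85.5
t 18.25 pos [514.4  37.5 193.3] open 85.5 F [-0.2  0.1 -0.1] q [ 0.45  0.14 -0.41  0.   -1.02 -0.31]
toolx [-0. -0. -1.] tooly [-0.99  -0.142  0.   ] tooly angle -3.0
shift tool mm [44.3  0.5 -0.5]
```

View pics/seat.png

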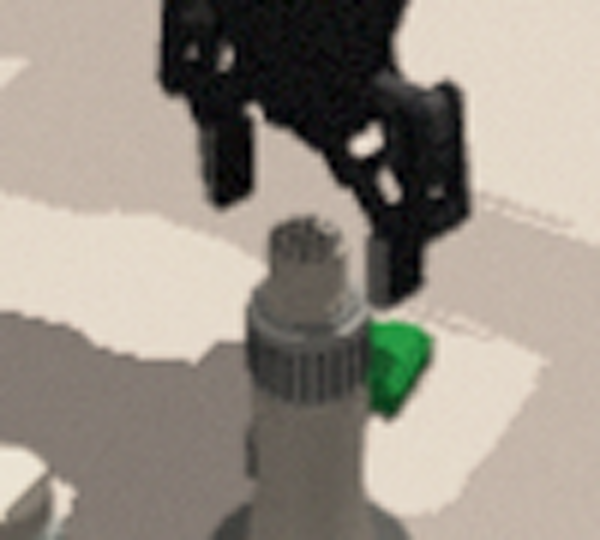

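Head seated upright, shoulder on the nose (crop 308,285). Grip the sleeve and turn clockwise.

```bash
python3 -m crank '[[[1,0.015,-0.0005,-0.0005,0],[1,0.015,0,0,0],[1,0.0135,0,0,0],[1,0,0,0,0],[0,0,0,0,0],[0,0,0,0,0],[0,0,0,0,0],[0,0,0,0,0],[0,0,0,0,0],[0,0,0,0,0]]]' 70
python3 -m crank '[[[0,0,0,0,0],[0,0,0,0,0]]]'
python3 -c "
from h import *
goal(514,37,149);print(arm.observe()['ft_torque'])"
python3 -m crank '[[[0,0,0,0,0.13],[0,0,0,0,0.13],[0,0,0,0,0.13],[0,0,0,0,0.13],[0,0,0,0,0.13],[0,0,0,0,0.13],[0,0,0,0,0.13],[0,0,0,0,0.13],[0,0,0,0,0.08],[0,0,0,0,0]]]'
python3 -c "
from h import *
goal(514,37,149);print(arm.observe()['ft_torque'])"
python3 -m crank '[[[0,0,0,0,0.05],[0,0,0,0,0.05],[0,0,0,0,0],[0,0,0,0,0]]]'
python3 -c "
from h import *
goal(514,37,149);print(arm.observe()['ft_torque'])"
```

```text
time: 19.3
eef_pos: [514.5, 37.0, 151.1]
eef_rot: [2.744, 1.571, -1.826]
ft_force: [-5.3, 1.4, 8.1]
opening: 47.8
time: 19.5
eef_pos: [514.5, 37.0, 151.1]
eef_rot: [-1.658, 1.571, 0.055]
ft_force: [-5.1, 1.2, 8.4]
opening: 47.8
t 19.5 pos [514.5  37.  151.1] open 47.8 F [-5.1  1.2  8.4] q [ 0.45  0.18 -0.47  0.   -0.92 -0.31]
toolx [ 0.  0. -1.] tooly [-0.99  -0.142 -0.   ] tooly angle -2.999
shift tool mm [2.1 0.5 0. ]
[0.22707516 2.07022069 0.16882695]
time: 20.5
eef_pos: [515.2, 36.8, 151.1]
eef_rot: [-0.938, 1.57, -0.348]
ft_force: [-2.0, -3.0, 5.4]
opening: 48.3
t 20.5 pos [515.2  36.8 151.1] open 48.3 F [-2.  -3.   5.4] q [ 0.45  0.18 -0.47  0.   -0.92 -1.43]
toolx [ 0.001 -0.    -1.   ] tooly [-0.557  0.831 -0.001] tooly angle 2.161
shift tool mm [ 2.1  0.9 -0.9]
[-0.82908527  0.77075363  0.01412401]
time: 20.9
eef_pos: [516.3, 37.3, 151.1]
eef_rot: [-0.488, 1.568, 0.008]
ft_force: [1.7, -1.0, 6.3]
opening: 48.2
t 20.9 pos [516.3  37.3 151.1] open 48.2 F [ 1.7 -1.   6.3] q [ 0.45  0.18 -0.46  0.   -0.92 -1.53]
toolx [ 0.003  0.    -1.   ] tooly [-0.476  0.879 -0.001] tooly angle 2.067
shift tool mm [ 2.1  0.9 -2.2]
[-0.61084357 -0.95914836  1.71149739]
```

Torque jumped to 1.7 N m: end stop. Release and rise.

```bash
python3 -m crank '[[[1,0,0,0,0],[1,0,0,0,0],[1,0,0,0,0],[1,0,0,0,0],[1,-0.015,0,0,0],[1,-0.03,0,0,0],[1,-0.04,0,0,0],[1,-0.04,0,0,0],[1,-0.03,0,0,0],[1,0,0,0,0]]]'
python3 -m crank '[[[1,0,-0.03,-0.02,0],[1,0,-0.03,-0.02,0],[1,0,-0.03,-0.02,0],[1,0,-0.03,-0.02,0],[1,0,-0.03,-0.02,0],[1,0,-0.03,-0.02,0],[1,0,0,0,0],[1,0,0,0,0]]]'
python3 -c "
from h import *
goal(514,37,149)
k=arm.camera('scene');u,v=proj(k,[513.6,36.5,180]).astype(int)
a=cv2.resize(k['frame'][v-40:v+60,u-50:u+50],(400,400),interpolation=cv2.INTER_CUBIC)
b=cv2.resize(k['frame'],(400,300))
k=arm.camera('top');d=cv2.resize(k['frame'],(400,300))
u,v=proj(k,[513.6,36.5,180]).astype(int)
e=cv2.resize(k['frame'][v-25:v+25,u-50:u+50],(400,200),interpolation=cv2.INTER_CUBIC)
cv2.imwrite('pics/fin.png',np.hstack([np.vstack([a,e]),np.vstack([b,d])]))"
```

```text
time: 21.9
eef_pos: [516.7, 37.4, 309.5]
eef_rot: [-0.202, 1.563, 0.29]
ft_force: [0.3, -0.1, 0.3]
opening: 85.4
time: 22.7
eef_pos: [493.8, -178.9, 303.9]
eef_rot: [2.344, 1.569, 2.834]
ft_force: [-0.4, -0.7, -0.3]
opening: 85.4
t 22.7 pos [ 493.8 -178.9  303.9] open 85.4 F [-0.4 -0.7 -0.3] q [ 0.03  0.08 -0.22 -0.   -1.28 -1.11]
toolx [-0.001  0.    -1.   ] tooly [-0.471  0.882  0.001] tooly angle 2.061
shift tool mm [155.  180.8 119.6]
```

View pics/fin.png

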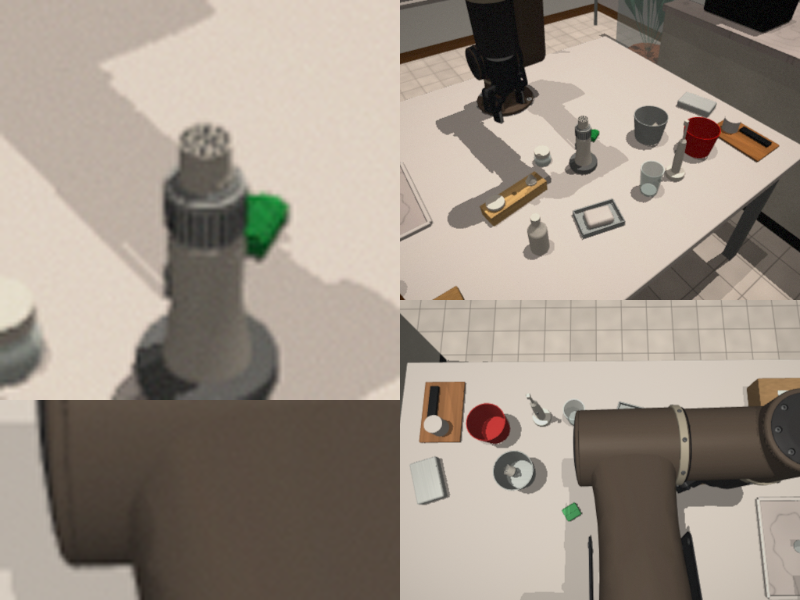

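The head stands centred and upright on the nose, the worn head is in the tub, and everything else is in place.

```bash
python3 -c "
from station import arm
print(arm.finish_job())"
```

```text
the job is handed in; nothing more can be done
None
```

The brush head is changed and the job is handed in at about 23 s of the 67 s allowed. I turned the sleeve counter-clockwise by 1.17 rad to open it and dropped the worn head in the steel tub. I then took the straight-sided head from the middle rack hole, seated it in the chuck and turned the sleeve clockwise by 1.22 rad.

**Last checks:**
- **Clamping:** at the end of the closing turn the wrist torque rose from about 0 to 1.7 N m. I take that as the closed end stop, because turning normally needs only about 0.2 N m. I have no direct reading of the sleeve angle.
- **New head:** the final scene picture shows it upright and centred on the chuck. The arm hid the chuck in the final top view, so that one could not confirm it.
- **Worn head:** it lies in the steel tub.
- **Other things:** the cone and disc heads are still in the rack. No toiletry looks moved, though the arm hid part of the top view.
- **Robot:** the gripper is open and clear of everything, and the wrist force reads about zero. The highest wrist force I read was about 14 N.

The only disagreement was between the camera views: points on the chuck differed by 2–8 mm. I used the top view and corrected the insertion by 1.5 mm, well within the jaws' clearance.

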